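# Set the polisher's air flow

## Robot

A 7-joint arm with a two-finger parallel gripper is mounted at the origin on the work surface. World frame = base frame: x ahead of the robot, y to its left, z up, the work surface at z = 0. Lengths are in m, angles in rad, forces in N, time in s.
With the tool pointing down it reaches from about 0.425 to 0.925 m from the base axis. Payload 6.8 kg.
Tool frame: the origin (TCP) lies at the very end of the fingers, on their centre line; the grasp point (between the pads) lies 19 mm behind it (manip.grasp_offset is the distance from the TCP to the grasp point, in m); z points along the fingers, y is the line along which they close (so a half turn about z gives the same grasp; the last joint's range is limited). The gripper opens to 85 mm and grips with 20 to 120 N. Pads are 22 mm wide; open, the fingers measure 114 mm over their backs; the gripper's body (76 mm by 85 mm) begins 54 mm behind the grasp point. The pads swing forward as they close: fully open they stand 13 mm farther back than shut.
Start: joints at [1.237, 0.477, 0.022, 1.555, -0.011, 1.109, -0.083], TCP at [0.151, -0.658, 0.207] pointing down, gripper open.
Joint ranges: [-2.96, 2.96], [-0.34, 2.1], [-1.41, 1.46], [0.24, 2.44], [-1.37, 4.51], [0.17, 1.92], [-2.96, 2.96]. Speed limits (rad/s): [2.39, 2.39, 3.14, 3.14, 3.14, 3.14, 3.14].

## Interface

Orientations are given as a unit quaternion [x, y, z, w].
In Python, from bench import status, cams, job_done, search_frame, manip gives the robot as it stands.
- The arm moves only by the tool apply_moves, never from a script. Its argument "series" is text: rows parted by semicolons, each of 5 numbers parted by spaces: the gripper's target within -1 to 1 (fully open at 1, half-way at 0, shut at -1), then the shift along the tool's x, y, z in mm, then the turn about the tool's z in degrees. A call has 1 to 12 rows; each row shifts and turns the commanded pose from where the row before left it, along the tool's axes as they then stand; what a row does not reach is not made up. A row lasts 1/8 s, in which the tool goes at most 62.5 mm and 10.7 degrees, less where a joint would pass 70% of its speed; a pose out of reach is approached as far as the arm can. A call with a gripper value outside its range is refused whole. The fingers move at their own pace and stop on an object; "grip_force" is the grip in N (left out, the last holds). Time passes only in rows, so rows that do not move let the fingers close. It gives the time, the measured TCP pose, the force, the opening and the grip force at its end, in the units of the state.
- status.observe(): the state, without advancing time (a new reading comes with each control period).
- cams.read_camera(name): name is "side" or "top" or "wrist"; returns the picture (420x560x3 uint8, red, green, blue); there is no depth.
- cams.camera_model(name): a dict with "fx", "fy", "cx", "cy" (pixels), "pose" (4x4, takes a point from camera to world coordinates). Camera axes: x right, y down, z forward; pixel columns grow to the right and rows downward; lengths in m; the calibration is good to about 2 mm. A picture is of the moment at which its call begins: read the wrist's pose just before it. camera_model takes no time and is no camera call; for the wrist camera it gives the pose at the moment of the call.
- job_done(): hands the job in; it is judged then, once.
Trained networks look in the newest picture that a camera, given by its name, has taken for a name from the list of things; names that differ only in an ending like _2 or _b are one class to them, and where a whole thing is asked for, a point or a joint stands for the part that bears it (a point fixed in the world has none). Each returns a list of dicts, best first, with "conf" (0 to 1); they miss things now and then, are a little off and sometimes report something else, mostly with a low value. They report only what shows in the picture. A call takes as long as a camera call.
- search_frame(camera, name): "location" ([column, row] in pixels, amid what is visible of it).
The state is a dict: "clock": time; "joint_positions": joint angles; "qd": joint speeds; "tau": joint torques, N m; "tool_pos": TCP position; "orientation": TCP orientation; "ft_force": force on the tool from outside, world axes, zero at the start; "ft_torque": the same for the moment, N m; "finger_gap": finger opening in m; "grasp_force": force on a finger pad.
Only numpy, scipy, OpenCV 4.12 (cv2) and the standard library are available. Lean on these libraries where they do the work, as an engineer would, in place of code of your own. Each camera call takes 0.05 s, during which the arm holds its last target. There are 200 camera calls.

## Task

Set the air feed for the polisher: turn the black flow knob clockwise until it just comes to its stop, without forcing it, then back it off by exactly three clicks and let go. After that swing the red-balled shut-off lever all the way over to open the air, without disturbing the things lying on the bench.

Things in the scene. Friction and masses are not known exactly. Their poses are not given: they have to be found in the camera images.
- knob: Black flow knob on a round brass bonnet: a disc 46 mm across and 9 mm thick, and on it a grip bar 46 long, 15 wide, its top 49 mm above the origin. Origin: axis, underside of disc. x runs along the bar to the end with the white line; z up; body turns with the knob. Clicks every 24 deg (15 a turn; about 0.08 N m to pass one), stop at an unknown angle, 2 to 6 clicks clockwise of the start.
- needle (a joint): Needle lift inside the valve, in m: 0 at the knob's stop, 0.00002 (0.02 mm) for every click the knob is turned anticlockwise (seen from above). Far finer than readings resolve: go by the feel of the knob. Shut, the knob rests in a click position at the stop.
- crush (a joint): Squash of the valve's soft seat by the knob pressed on against its stop, in m: 0 up to 0.12 N m, then 0.0001 m per rad that the knob yields further (1 N m per rad). The seat is spoilt at 0.00003 (about 0.42 N m). Too small to be read: feel it as twisting moment about the knob's axis. It springs back when let go.
- lever_tip (a point): Centre of the red ball, 26 mm across, at the end of the steel shut-off lever, 65 mm from its pivot. The pivot is a level axle along the manifold's y, 62 mm above the bench, in a grey block 70 by 50 mm whose top is 65 mm above the bench. At start the lever leans about 0.5 rad to the manifold's -x side.
- lever (a joint): Lever angle in rad: 0 leaning to the manifold's -x side (air shut), 1.0 fully over to its +x side (open). Stays where it is left; takes about 1 to 2 N at the ball.
- manifold: Aluminium block fixed to the bench, 110 (x) by 270 (y) by 40 mm high, origin under its centre. Knob axis and lever stand on it 68 mm either side of its centre along its y, either one left; between them a small gauge up to 80 mm high above the bench. Knob origin 76 mm above the bench.
- polisher: Red and black hand polisher with a white pad, lying on the bench, 300 long, 100 high: leave it alone.
- tape: Roll of yellow tape lying flat, 100 mm across, 25 high: leave it alone.
- spraycan: Blue can standing up, 60 mm across, 140 high: leave it alone.

How it is judged:
By the outcome, as a careful person would: the job done as asked, in the order asked, and still so for the second after the job is handed in, with the robot touching nothing.
It also fails if it takes over 72 s, if anything falls off the work surface, if the arm or the gripper's body presses on something with over 40 N, if the wrist force passes 120 N, or if a joint passes its speed limit or range.

## Working session

There is one attempt and no reset: what is moved stays moved. The work goes in short steps, Python scripts to look and compute and a tool call to move; the robot and the scene stay as the last step left them, time stands still between calls to the robot, and variables do not carry over. Pictures are saved under pics/ and viewed, at most 10 in all, crops included, and the job is handed in when it is done.

Besides the shell and the picture viewer there is one more tool, called after ">>>" as name(argument=value, ...) on one line, values as JSON. apply_moves: Moves the arm, as the interface text tells. Its arguments: {"type":"object","properties":{"series":{"type":"string"},"grip_force":{"type":"number"}},"required":["series"]}

```bash
ls; mkdir -p pics; python3 - <<'E'
from bench import status,cams,search_frame,manip
import cv2,numpy as np
s=status.observe();print(s)
for c in ["top","side"]:
    im=cams.read_camera(c);cv2.imwrite(f"pics/{c}0.png",im[:,:,::-1])
    m=cams.camera_model(c);print(c,m)
    for n in ["knob","lever_tip","manifold","polisher","tape","spraycan"]:
        print(n,search_frame(c,n)[:2])
E
```

```text
pics
{'clock': 0.0, 'joint_positions': array([ 1.23688746,  0.47778023,  0.02232728,  1.55646387, -0.01149248,
        1.10928442, -0.08306547]), 'qd': array([-0.00085824,  0.00135763,  0.00053608,  0.00016245, -0.00062682,
       -0.00051062,  0.00086065]), 'tau': array([-1.63935107e-03, -5.96456265e+01,  1.60741836e+00, -2.81199056e+01,
        1.24703109e-02,  9.26051434e-03,  1.25069900e-05]), 'tool_pos': array([ 0.15097374, -0.65724566,  0.20603359]), 'orientation': array([ 9.93628688e-01,  1.12699656e-01, -1.68574265e-04, -8.88058092e-04]), 'ft_force': array([-0.30341218,  0.62211843,  0.4875233 ]), 'ft_torque': array([-0.02249587,  0.020816  , -0.02845025]), 'grasp_force': 0.0, 'finger_gap': 0.08505803685543549}
top {'fx': 474.7473083578445, 'fy': 474.7473083578445, 'cx': 279.3969771248679, 'cy': 209.8754935424091, 'pose': array([[-0.01439642, -0.98823213,  0.15228262,  0.34286683],
       [-0.99989151,  0.01375383, -0.00527228, -0.00433084],
       [ 0.00311577, -0.152342  , -0.98832293,  1.49494734],
       [ 0.        ,  0.        ,  0.        ,  1.        ]])}
knob [{'loca
[... 241 characters left out ...]
nf': 0.74}]
spraycan [{'location': [168.0, 161.9], 'conf': 0.6}]
side {'fx': 482.3251551239063, 'fy': 482.3251551239063, 'cx': 273.7158065527022, 'cy': 210.81424936417673, 'pose': array([[-0.92333774, -0.28486976,  0.25748133,  0.19777474],
       [-0.38371431,  0.70985721, -0.59064886,  0.79372014],
       [-0.01451698, -0.64416765, -0.76474656,  1.15395168],
       [ 0.        ,  0.        ,  0.        ,  1.        ]])}
knob [{'location': [278.3, 250.3], 'conf': 0.79}]
lever_tip [{'location': [293.9, 208.3], 'conf': 0.39}]
manifold [{'location': [286.4, 247.6], 'conf': 0.81}]
polisher [{'location': [291.3, 148.6], 'conf': 0.88}]
tape [{'location': [260.2, 358.0], 'conf': 0.78}]
spraycan []
```

```bash
python3 - <<'E'
import cv2
for c,(x,y) in dict(top=(264,234),side=(286,240)).items():
    im=cv2.imread(f"pics/{c}0.png")
    w=cv2.resize(im[max(0,y-140):y+140,x-186:x+186],(797,600),interpolation=cv2.INTER_CUBIC)
    cv2.imwrite(f"pics/{c}0c.png",w)
    print(c,max(0,y-140),x-186,im[max(0,y-140):y+140,x-186:x+186].shape)
E
```

```text
top 94 78 (280, 372, 3)
side 100 100 (280, 372, 3)
```

View pics/top0c.png

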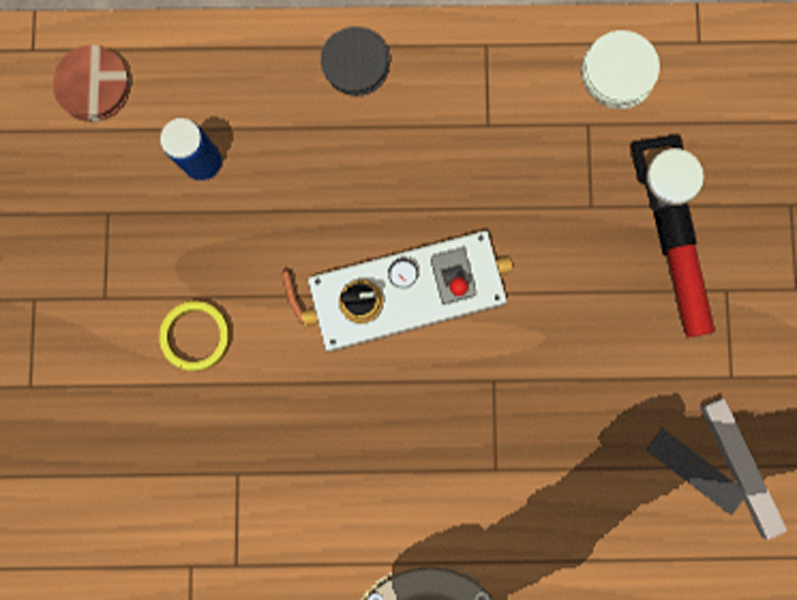

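View pics/side0c.png

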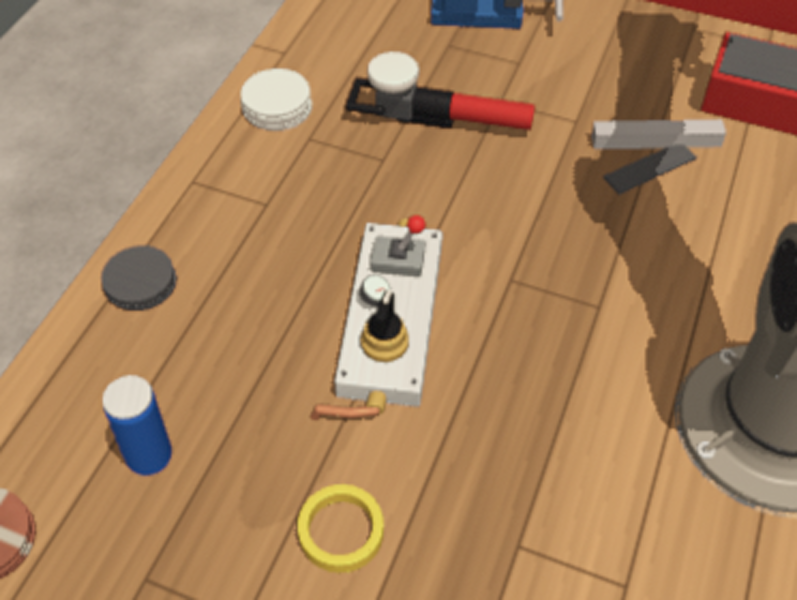

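The top view shows the knob at crop (360,298) with its white line towards image right, the ball at (458,287) leaning towards the robot, and the manifold corners at (309,274), (489,230), (507,299) and (327,350). The tape, can and polisher are well clear. The side view agrees.

```bash
cat > h.py <<'E'
import numpy as np,cv2
from bench import status,cams,search_frame,manip
def ray(m,u,v,z):
    P=m["pose"];d=P[:3,:3]@np.array([(u-m["cx"])/m["fx"],(v-m["cy"])/m["fy"],1])
    return P[:3,3]+d*(z-P[2,3])/d[2]
def proj(m,p):
    P=m["pose"];c=P[:3,:3].T@(np.asarray(p)-P[:3,3])
    return np.array([m["cx"]+m["fx"]*c[0]/c[2],m["cy"]+m["fy"]*c[1]/c[2]])
E
python3 - <<'E'
from h import *
m=cams.camera_model("top");f=lambda x,y,z:ray(m,78+x/2.142,94+y/2.142,z)
C=np.array([f(x,y,.04) for x,y in [(309,274),(489,230),(507,299),(327,350)]]);print(C.round(3),C.mean(0))
e=lambda a,b:np.linalg.norm(C[a]-C[b])
print(e(0,1),e(1,2),e(2,3),e(3,0))
y=(C[0]-C[1]+C[3]-C[2]);y/=np.linalg.norm(y);x=np.array([y[1],-y[0],0]);print("yaw",np.degrees(np.arctan2(x[1],x[0])))
c=C.mean(0);print("knob pred",c+.068*y,"lever pivot pred",c-.068*y, "ball", c-.068*y-.065*np.sin(.5)*x)
print("knob bonnet meas",f(360,302,.076),"bar",f(359,294,.125),"ball",f(458,287,.119))
n=cams.camera_model("side");g=lambda x,y,z:ray(n,100+x/2.142,100+y/2.142,z)
print("side ball",g(416,224,.119),"bonnet",g(385,337,.076),"C",np.array([g(x,y,.04) for x,y in [(366,224),(441,232),(421,391),(337,384)]]).mean(0))
print(manip)
from scipy.spatial.transform import Rotation as R
s=status.observe();print(R.from_quat(s["orientation"]).as_matrix().round(3))
E
```

```text
[[ 0.532  0.165  0.04 ]
 [ 0.593 -0.096  0.04 ]
 [ 0.492 -0.12   0.04 ]
 [ 0.422  0.139  0.04 ]] [0.50963645 0.02196814 0.04      ]
0.2679459085004183 0.10364408954830873 0.26759332018371906 0.11260338432173743
yaw 14.060831939799597
knob pred [0.49311572 0.08793075 0.04      ] lever pivot pred [ 0.52615718 -0.04399446  0.04      ] ball [ 0.49592821 -0.05156549  0.04      ]
knob bonnet meas [0.48669161 0.08914497 0.076     ] bar [0.49261088 0.08722971 0.125     ] ball [ 0.5009473 -0.0471158  0.119    ]
side ball [ 0.50118136 -0.04861167  0.119     ] bonnet [0.48253302 0.10686925 0.076     ] C [0.50432703 0.02930663 0.04      ]
<Robot object at 0x7fb38aebc050>
[[ 0.975  0.224  0.   ]
 [ 0.224 -0.975 -0.   ]
 [ 0.     0.    -1.   ]]
```

>>> apply_moves(series="1 34 -18 -3 0;1 34 -18 -3 0;1 34 -18 -3 0;1 34 -18 -3 0;1 34 -18 -3 0;1 34 -18 -3 0;1 34 -18 -3 0;1 34 -18 -3 0;1 34 -18 -3 0;1 34 -18 -3 0;1 34 -18 -3 0;1 34 -18 -3 0")

```text
clock: 2.2
tool_pos: [0.5013, -0.3552, 0.2433]
orientation: [0.994, 0.113, 0.0, 0.0]
ft_force: [-0.4, -0.6, 0.1]
finger_gap: 0.0853
grasp_force: 0.0
```

>>> apply_moves(series="0 8 -36 0 0;0 8 -36 0 0;0 8 -36 0 0;0 8 -36 0 0;0 8 -36 0 0;0 8 -36 0 0;0 8 -36 0 0;0 8 -36 0 0;0 8 -36 0 0;0 8 -36 0 0;0 8 -36 0 0;0 0 0 0 0")

```text
clock: 3.7
tool_pos: [0.4974, 0.0531, 0.2434]
orientation: [0.993, 0.115, 0.0, -0.001]
ft_force: [0.4, -0.8, 0.1]
finger_gap: 0.0428
grasp_force: 0.0
```

```bash
python3 - <<'E'
from h import *
s=status.observe();print(s['clock'],s['tool_pos'],s['orientation'],s['joint_positions'],s['finger_gap'])
m=cams.camera_model("wrist");im=cams.read_camera("wrist");np.save("w1.npy",m,allow_pickle=True)
cv2.imwrite("pics/w1.png",im[:,:,::-1]);print(m)
for n in ["knob","lever_tip"]: print(n,search_frame("wrist",n)[:2])
E
```

```text
3.7 [0.49740659 0.05305111 0.2433804 ] [ 9.93316500e-01  1.15420229e-01  4.39110744e-04 -5.56356283e-04] [ 0.12696235  0.17877479 -0.40173937  1.89963648  0.07793517  1.07737681
 -1.64536693] 0.04279123210199536
{'fx': 294.8777481469396, 'fy': 294.8777481469396, 'cx': 278.99423393485165, 'cy': 208.3204201250638, 'pose': array([[ 0.22873477, -0.93822785, -0.25963226,  0.5627482 ],
       [-0.97348801, -0.22078495, -0.05979216,  0.06802361],
       [-0.00122422,  0.26642544, -0.96385475,  0.40981489],
       [ 0.        ,  0.        ,  0.        ,  1.        ]])}
knob [{'location': [247.7, 186.4], 'conf': 0.84}, {'location': [371.2, 210.6], 'conf': 0.56}]
lever_tip [{'location': [369.9, 212.0], 'conf': 0.73}]
```

View pics/w1.png

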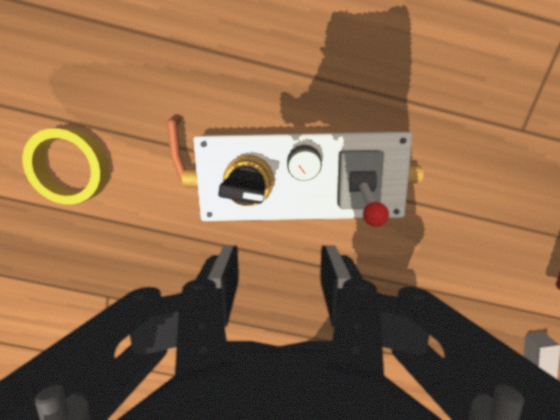

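The wrist view shows the manifold squared with the tool, the knob bar from about (219,190) to its white end at (264,197), and the ball at (376,214).

```bash
python3 - <<'E'
from h import *
im=cv2.imread("pics/w1.png");c=im[145:220,200:290];cv2.imwrite("pics/w1c.png",cv2.resize(c,None,fx=8,fy=8,interpolation=cv2.INTER_CUBIC))
m=np.load("w1.npy",allow_pickle=True).item()
C=np.array([ray(m,u,v,.04) for u,v in [(195,138),(410,132),(412,217),(202,221)]]);print(C.round(3),C.mean(0))
y=(C[0]-C[1]+C[3]-C[2]);y/=np.linalg.norm(y);x=np.array([y[1],-y[0],0]);print("yaw",np.degrees(np.arctan2(x[1],x[0])))
k=C.mean(0);print("knob pred",k+.068*y,"pivot",k-.068*y)
print("ball",ray(m,376,214,.119),"bonnet",ray(m,247,180,.07))
E
```

```text
[[ 0.526  0.165  0.04 ]
 [ 0.593 -0.088  0.04 ]
 [ 0.492 -0.127  0.04 ]
 [ 0.423  0.14   0.04 ]] [0.50852037 0.022519   0.04      ]
yaw 14.578043759642284
knob pred [0.49140488 0.08832979 0.04      ] pivot [ 0.52563587 -0.04329179  0.04      ]
ball [ 0.50136171 -0.04849703  0.119     ] bonnet [0.49599447 0.09104951 0.07      ]
```

View pics/w1c.png

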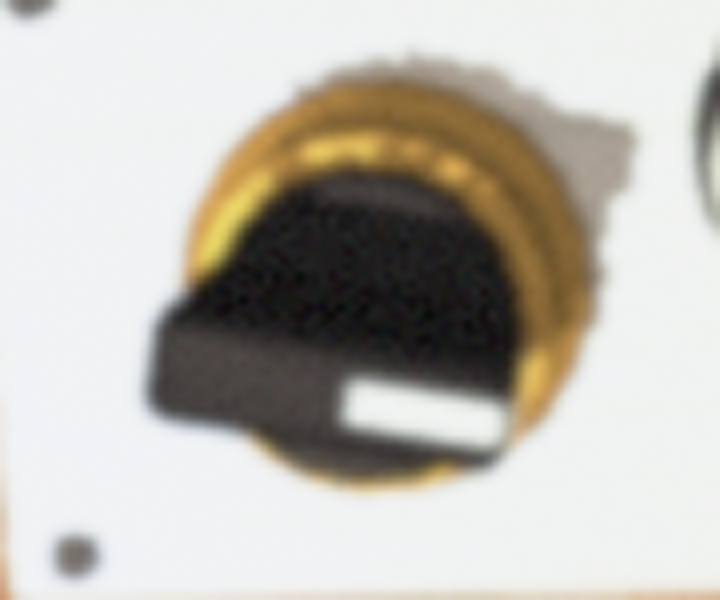

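The crop shows the bar's top face with corners near (168,322), (512,375), (495,465) and (150,408), and the white end on the right.

```bash
python3 - <<'E'
from h import *
m=np.load("w1.npy",allow_pickle=True).item()
C=np.array([ray(m,200+u/8,145+v/8,.125) for u,v in [(168,322),(512,375),(495,465),(150,408)]]);print(C.round(4),C.mean(0))
d=C[1]-C[0]+C[2]-C[3];print(np.degrees(np.arctan2(d[1],d[0])),np.linalg.norm(d)/2,np.linalg.norm(C[0]-C[3]))
E
```

```text
[[0.4959 0.1111 0.125 ]
 [0.499  0.0686 0.125 ]
 [0.4874 0.0682 0.125 ]
 [0.4847 0.1114 0.125 ]] [0.49173026 0.08982288 0.125     ]
-86.09847044729855 0.04292900221225673 0.011174180401717094
```

>>> apply_moves(series="0 0 0 0 -9;0 0 0 0 -9;0 0 0 0 -9;0 0 0 0 -9;0 0 0 0 -9;0 0 0 0 -9;0 0 0 0 -9;0 0 0 0 -9;0 0 0 0 -9;0 0 0 0 0")

```text
clock: 5.1
tool_pos: [0.4976, 0.0481, 0.2429]
orientation: [0.684, 0.73, -0.0, 0.0]
ft_force: [-0.6, -0.5, 0.6]
finger_gap: 0.0425
grasp_force: 0.0
```

```bash
cat > d.py <<'E'
from h import *
import sys
from scipy.spatial.transform import Rotation as R
def st(t=None):
    s=status.observe();M=R.from_quat(s['orientation']).as_matrix()
    print(round(float(s['clock']),2),s['tool_pos'].round(4),"xyaw",np.degrees(np.arctan2(M[1,0],M[0,0])).round(2),"j",s['joint_positions'].round(2),"f",s['ft_force'].round(2),"t",s['ft_torque'].round(3),"gap",round(float(s['finger_gap']),4),round(float(s['grasp_force']),1))
    if t: print("tool delta mm",(M.T@(np.array(t)-s['tool_pos'])*1000).round(1))
    return s,M
if __name__=="__main__": st([float(a) for a in sys.argv[1:]])
E
python3 d.py .4920 .0885 .16
```

```text
5.1 [0.4976 0.0481 0.2429] xyaw 93.72 j [ 0.28  0.2  -0.56  1.89  0.12  1.09 -0.27] f [-0.56 -0.48  0.57] t [-0.025 -0.007 -0.006] gap 0.0425 0.0
tool delta mm [40.7 -3.  82.9]
```

>>> apply_moves(series="0 10 -1 17 0;0 10 -1 17 0;0 10 -1 17 0;0 11 0 17 0;0 0 0 10 0;0 0 0 0 0")

```text
clock: 5.85
tool_pos: [0.491, 0.0901, 0.1639]
orientation: [0.682, 0.731, -0.001, -0.001]
ft_force: [0.1, 0.0, -0.2]
finger_gap: 0.0424
grasp_force: 0.0
```

```bash
python3 - <<'E'
from d import *
s,M=st([.492,.0885,.095])
m=cams.camera_model("wrist");im=cams.read_camera("wrist");np.save("w2.npy",m,allow_pickle=True)
print(proj(m,[.492,.0885,.125]),proj(m,s['tool_pos']))
cv2.imwrite("pics/w2.png",cv2.resize(im[:,:,::-1],None,fx=1.42,fy=1.42))
E
```

```text
5.85 [0.491  0.0901 0.1639] xyaw 93.95 j [ 0.18  0.29 -0.57  1.98  0.2   0.92 -0.42] f [ 0.08  0.04 -0.22] t [-0.047 -0.001 -0.037] gap 0.0424 0.0
tool delta mm [-1.7  1.  68.9]
[281.00244943 224.33489151] [279.9851819  242.32884087]
```

View pics/w2.png

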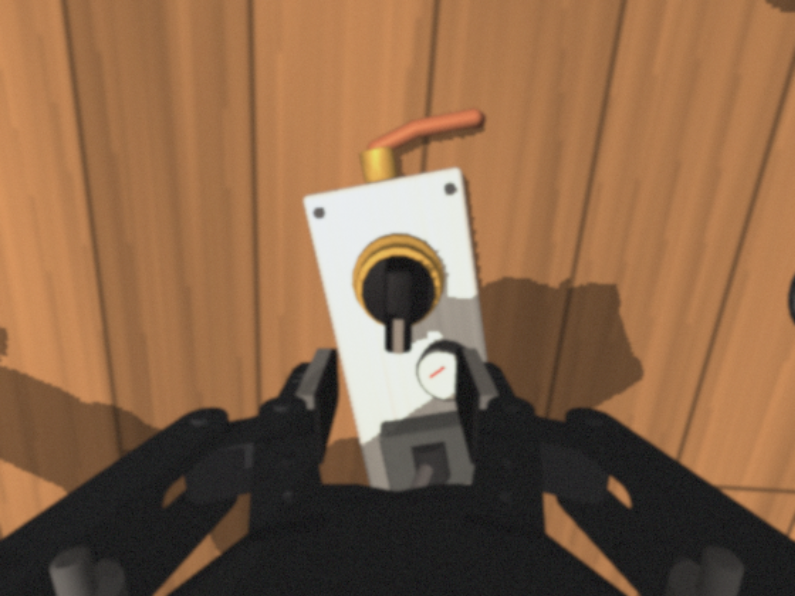

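The bar stands vertical in the image, centred on the finger line (column 398). Its far top edge is at row 352.

```bash
python3 - <<'E'
from h import *
m=np.load("w2.npy",allow_pickle=True).item()
im=cv2.imread("pics/w2.png");cv2.imwrite("pics/w2c.png",cv2.resize(im[225:375,340:460],None,fx=4,fy=4,interpolation=cv2.INTER_CUBIC))
f=lambda u,v,z:ray(m,u/1.42,v/1.42,z)
print("bar end",f(398,352,.125),"disc L/R",f(362,290,.085),f(440,290,.085),"disc bottom",f(400,325,.085))
E
```

```text
bar end [0.49276744 0.06987176 0.125     ] disc L/R [0.46952229 0.09167379 0.085     ] [0.51665692 0.0949123  0.085     ] disc bottom [0.49407559 0.07086371 0.085     ]
```

View pics/w2c.png

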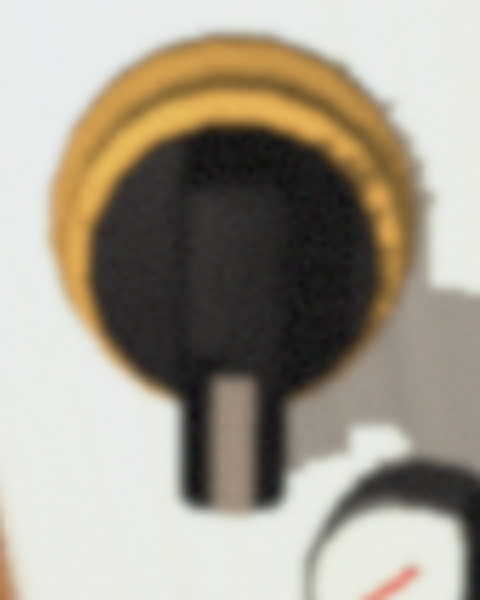

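>>> apply_moves(series="0 1 -2 14 0;0 0 0 14 0;0 0 0 14 0;0 0 0 14 0;0 0 0 14 0;0 0 0 0 0")

```text
clock: 6.65
tool_pos: [0.4887, 0.091, 0.0937]
orientation: [0.682, 0.731, -0.001, -0.001]
ft_force: [0.7, 0.3, 0.3]
finger_gap: 0.0426
grasp_force: 0.0
```

```bash
cat > tq.py <<'E'
from d import *
def tq(n=6,q=0):
    T=[];F=[];J=[]
    for i in range(n):
        cams.read_camera("top");s=status.observe();T.append(s['ft_torque']);F.append(s['ft_force']);J.append(s['tau'][6])
    print("T",np.mean(T,0).round(3),"sd",np.std(T,0)[2].round(3),"F",np.mean(F,0).round(1),"tau7",np.round(np.mean(J),3))
if __name__=="__main__":
    st([.493,.091,.094]);tq(int(sys.argv[1]))
E
python3 tq.py 8
```

```text
6.65 [0.4887 0.091  0.0937] xyaw 93.95 j [ 0.14  0.39 -0.54  2.05  0.28  0.78 -0.5 ] f [0.69 0.31 0.28] t [ 0.04  -0.003 -0.012] gap 0.0426 0.0
tool delta mm [-0.3  4.3 -0.3]
T [ 0.002  0.007 -0.009] sd 0.025 F [ 0.  -0.1  0.2] tau7 -0.006
```

>>> apply_moves(series="0 0 4 0 0;-1 0 0 0 0;-1 0 0 0 0;-1 0 0 0 0;-1 0 0 0 0", grip_force=30)

```text
clock: 7.68
tool_pos: [0.4925, 0.0914, 0.0952]
orientation: [0.682, 0.731, -0.001, -0.0]
ft_force: [-4.5, -1.1, 6.1]
finger_gap: 0.0136
grasp_force: 31.3
```

```bash
python3 tq.py 8
```

```text
7.67 [0.4925 0.0914 0.0952] xyaw 93.95 j [ 0.14  0.39 -0.54  2.04  0.28  0.79 -0.5 ] f [-4.52 -1.05  6.07] t [-0.082  1.042  0.028] gap 0.0136 31.3
tool delta mm [-0.4  0.5  1.2]
T [-0.106  0.965 -0.013] sd 0.037 F [-4.8 -0.2  6.5] tau7 0.009
```

>>> apply_moves(series="-1 0 -1 -1 0;-1 0 0 0 6;-1 0 0 0 6;-1 0 0 0 6;-1 0 0 0 6;-1 0 0 0 6;-1 0 0 0 0")

```text
clock: 8.95
tool_pos: [0.492, 0.0912, 0.0954]
orientation: [0.848, 0.53, -0.001, -0.0]
ft_force: [0.5, -0.3, -6.5]
finger_gap: 0.0137
grasp_force: 30.0
```

```bash
python3 tq.py 8
```

```text
8.95 [0.492  0.0912 0.0954] xyaw 64.01 j [ 0.05  0.37 -0.42  2.04  0.22  0.77 -0.96] f [ 0.51 -0.34 -6.46] t [-0.085 -0.088  0.005] gap 0.0137 30.0
tool delta mm [0.3 1.  1.4]
T [-0.023 -0.083  0.07 ] sd 0.013 F [-0.4 -0.  -9.6] tau7 -0.087
```

>>> apply_moves(series="-1 0 0 0.6 6;-1 0 0 0 6;-1 0 0 0 6;-1 0 0 0 6;-1 0 0 0 0")

```text
clock: 9.98
tool_pos: [0.4922, 0.0912, 0.0954]
orientation: [0.94, 0.342, -0.001, 0.0]
ft_force: [-2.8, -0.7, -6.1]
finger_gap: 0.0134
grasp_force: 30.1
```

```bash
python3 tq.py 6
```

```text
9.97 [0.4922 0.0912 0.0954] xyaw 40.03 j [-0.03  0.36 -0.33  2.05  0.17  0.76 -1.34] f [-2.85 -0.67 -6.06] t [-0.296  0.435  0.251] gap 0.0134 30.1
tool delta mm [0.5 0.7 1.4]
T [-0.333  0.635  0.212] sd 0.037 F [-3.  -1.2 -5.2] tau7 -0.232
```

>>> apply_moves(series="-1 0 0 0 -3;-1 0 0 0 -3;-1 0 0 0 0")

```text
clock: 10.65
tool_pos: [0.4923, 0.0912, 0.0953]
orientation: [0.921, 0.39, -0.0, -0.0]
ft_force: [-4.1, -1.7, -4.3]
finger_gap: 0.0139
grasp_force: 30.2
```

```bash
python3 tq.py 6
```

```text
10.65 [0.4923 0.0912 0.0953] xyaw 45.9 j [-0.01  0.36 -0.36  2.05  0.18  0.76 -1.25] f [-4.14 -1.69 -4.31] t [-0.314  0.793  0.026] gap 0.0139 30.2
tool delta mm [0.3 0.6 1.3]
T [-0.37   0.872  0.004] sd 0.022 F [-4.3 -1.1 -4.6] tau7 0.009
```

>>> apply_moves(series="-1 0 0 0 -6;-1 0 0 0 -6;-1 0 0 0 -6;-1 0 0 0 -6;-1 0 0 0 -6;-1 0 0 0 -6;-1 0 0 0 -6;-1 0 0 0 -6;-1 0 0 0 -6;-1 0 0 0 -6;-1 0 0 0 -6;-1 0 0 0 -6")

```text
clock: 12.45
tool_pos: [0.4924, 0.0915, 0.0953]
orientation: [0.514, 0.858, -0.0, -0.0]
ft_force: [-5.3, -1.0, -5.6]
finger_gap: 0.0139
grasp_force: 30.1
```

>>> apply_moves(series="-1 0 0 0 0;-1 0 0 0 0")

```text
clock: 12.7
tool_pos: [0.4925, 0.0914, 0.0953]
orientation: [0.516, 0.856, -0.0, -0.0]
ft_force: [-4.8, -0.8, -5.1]
finger_gap: 0.0136
grasp_force: 30.1
```

```bash
python3 tq.py 6
```

```text
12.7 [0.4925 0.0914 0.0953] xyaw 117.8 j [ 0.21  0.41 -0.63  2.03  0.34  0.8  -0.13] f [-4.82 -0.76 -5.07] t [-0.073  1.046  0.006] gap 0.0136 30.1
tool delta mm [-0.6  0.2  1.3]
T [-0.022  1.053 -0.022] sd 0.019 F [-4.9 -0.4 -5. ] tau7 0.003
```

>>> apply_moves(series="0 0 0 0 0;0 0 0 0 0;0 0 0 0 0;0 0 0 0 0")

```text
clock: 13.5
tool_pos: [0.4933, 0.0915, 0.0958]
orientation: [0.516, 0.857, 0.0, 0.0]
ft_force: [0.7, 0.4, -0.3]
finger_gap: 0.0427
grasp_force: 0.0
```

>>> apply_moves(series="0 0 0 -10 0;0 0 0 -20 0;0 0 0 -30 0;0 0 0 -30 0;0 0 0 0 0")

```text
clock: 14.12
tool_pos: [0.4945, 0.0921, 0.1882]
orientation: [0.516, 0.857, 0.002, 0.002]
ft_force: [0.6, 0.3, 0.5]
finger_gap: 0.0425
grasp_force: 0.0
```

```bash
python3 - <<'E'
from d import *
s,M=st([.458,-.058,.17])
m=cams.camera_model("wrist");im=cams.read_camera("wrist")
c=proj(m,[.4922,.0914,.125]).astype(int);print(c)
x0,y0=c[0]-50,c[1]-50
for a in (-86,-62,-110):
    t=np.radians(a);print(a,[((proj(m,[.4922+r*np.cos(t),.0914+r*np.sin(t),.125])-[x0,y0])*5).round() for r in (-.023,.023)])
cv2.imwrite("pics/w3.png",cv2.resize(im[y0:y0+100,x0:x0+100,::-1],None,fx=5,fy=5,interpolation=cv2.INTER_CUBIC))
E
```

```text
14.12 [0.4945 0.0921 0.1882] xyaw 117.93 j [ 0.28  0.28 -0.69  1.95  0.22  0.98 -0.02] f [0.62 0.29 0.45] t [ 0.016 -0.012 -0.099] gap 0.0425 0.0
tool delta mm [-115.5 -102.6   17.9]
[276 212]
-86 [array([311., 124.]), array([196., 373.])]
-62 [array([252., 112.]), array([253., 384.])]
-110 [array([359., 159.]), array([149., 341.])]
```

View pics/w3.png

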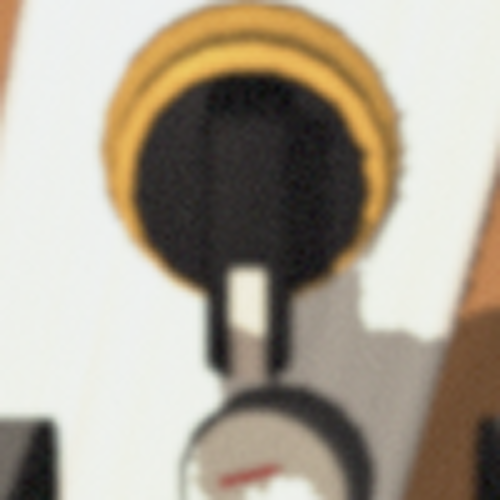

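The bar is vertical in the image, so it lies at -62°, which is exactly three clicks back from the stop. Next is the lever.

>>> apply_moves(series="-1 -20 -17 0 0;-1 -19 -17 0 0;-1 -19 -17 0 0;-1 -19 -17 0 0;-1 -19 -17 0 0;-1 -19 -17 0 0;-1 0 0 0 10;-1 0 0 0 10;-1 0 0 0 10;-1 0 0 0 10;-1 0 0 0 10;-1 0 0 0 10")

```text
clock: 15.68
tool_pos: [0.4556, -0.058, 0.1845]
orientation: [0.876, 0.482, -0.001, -0.001]
ft_force: [-0.1, 0.3, 0.6]
finger_gap: -0.0002
grasp_force: 0.0
```

>>> apply_moves(series="-1 0 0 0 10;-1 0 0 0 10;-1 0 0 0 10;-1 0 0 0 10;-1 0 0 0 3.5;-1 0 0 0 0")

```text
clock: 16.42
tool_pos: [0.4558, -0.0579, 0.1846]
orientation: [0.992, 0.126, -0.001, -0.0]
ft_force: [0.6, -0.2, -0.4]
finger_gap: 0.0003
grasp_force: 0.0
```

```bash
python3 - <<'E'
from d import *
s,M=st([.458,-.058,.108])
m=cams.camera_model("wrist");im=cams.read_camera("wrist")
print(proj(m,[.4956,-.0481,.119]),proj(m,s['tool_pos']))
l=search_frame("wrist","lever_tip");print(l)
if l: print(ray(m,*l[0]['location'],.119))
cv2.imwrite("pics/w4.png",im[:,:,::-1])
E
```

```text
16.43 [ 0.4558 -0.0579  0.1846] xyaw 14.48 j [ 0.35  0.17 -0.39  2.05  0.08  0.93 -1.41] f [ 0.62 -0.17 -0.44] t [-0.004 -0.035 -0.014] gap 0.0003 0.0
tool delta mm [ 2.3  0.7 76.6]
[279.42213151 161.12273657] [278.77470005 241.86750907]
[{'location': [277.8, 154.6], 'conf': 0.82}]
[ 0.50016205 -0.0456204   0.119     ]
```

View pics/w4.png

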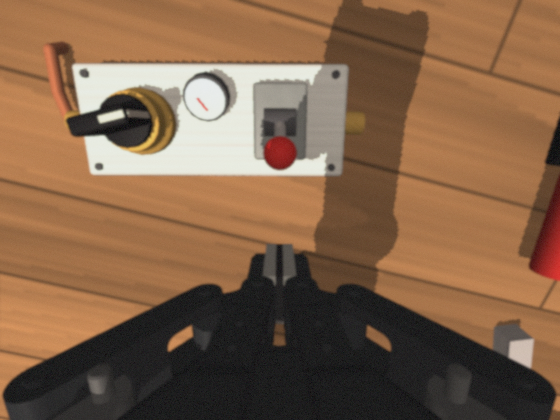

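The wrist view shows the ball at (280,152), straight ahead of the shut fingers (279,245). The knob is unchanged. I go down behind the ball.

>>> apply_moves(series="-1 0 0 19 0;-1 0 0 19 0;-1 0 0 19 0;-1 0 0 19 0;-1 0 0 0 0;-1 8 0 0 0;-1 8 0 0 0;-1 8 0 0 0;-1 6 0 0 0;-1 6 0 0 0")

```text
clock: 17.77
tool_pos: [0.4912, -0.0491, 0.1096]
orientation: [0.992, 0.126, -0.001, 0.0]
ft_force: [-7.1, -1.3, 13.4]
finger_gap: 0.0
grasp_force: 7.7
```

>>> apply_moves(series="-1 5 0 0 0;-1 5 0 0 0;-1 5 0 0 0;-1 5 0 0 0;-1 5 0 0 0;-1 0 0 0 0")

```text
clock: 18.52
tool_pos: [0.5221, -0.0414, 0.1142]
orientation: [0.992, 0.126, 0.006, 0.0]
ft_force: [0.6, 1.6, 24.6]
finger_gap: -0.0002
grasp_force: 12.6
```

```bash
python3 - <<'E'
from d import *
s,M=st([.526,-.0404,.12])
im=cams.read_camera("wrist");m=cams.camera_model("side");sd=cams.read_camera("side")
c=proj(m,s['tool_pos']).astype(int)
a=cv2.resize(im[60:300,160:400],(400,400));b=cv2.resize(sd[c[1]-40:c[1]+40,c[0]-40:c[0]+40],(400,400),interpolation=cv2.INTER_CUBIC)
cv2.imwrite("pics/w5.png",np.hstack([a,b])[:,:,::-1])
E
```

```text
18.52 [ 0.5221 -0.0414  0.1142] xyaw 14.48 j [ 0.26  0.36 -0.37  1.99  0.18  0.8  -1.52] f [ 0.64  1.62 24.61] t [ 0.432 -0.484  0.009] gap -0.0002 12.6
tool delta mm [ 4.1 -0.  -5.7]
```

View pics/w5.png

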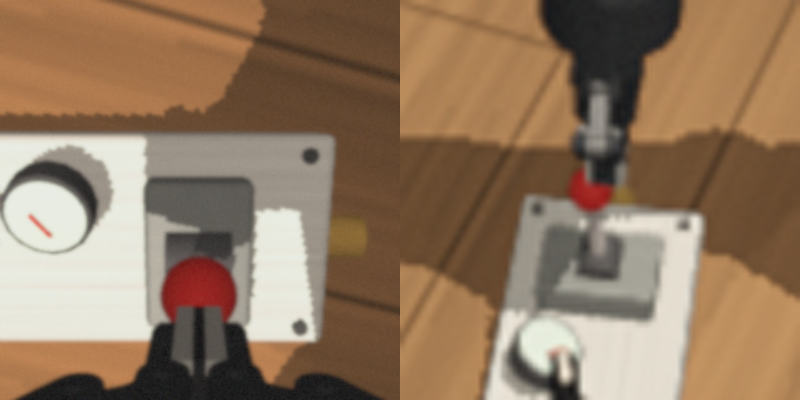

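The fingers look jammed over the ball: the upward force acts about 15 mm ahead of the tips, so the ball's top is under the wider part of the fingers. I'll back off, rise and push with the tips only.

>>> apply_moves(series="-1 -5 0 -3 0;-1 -5 0 -6 0;-1 -5 0 -6 0;-1 -5 0 -3 0;-1 0 0 0 0")

```text
clock: 19.25
tool_pos: [0.4956, -0.048, 0.1274]
orientation: [0.992, 0.125, -0.0, 0.0]
ft_force: [0.1, -0.3, 0.4]
finger_gap: -0.0003
grasp_force: 0.0
```

```bash
python3 - <<'E'
from d import *
s,M=st([.526,-.0404,.125])
m=cams.camera_model("wrist");im=cams.read_camera("wrist")
cv2.imwrite("pics/w6.png",im[:,:,::-1])
R_=(im[:,:,0].astype(int)>120)&(im[:,:,1]<50)&(im[:,:,2]<50)
n,lab,stt,cen=cv2.connectedComponentsWithStats(R_.astype(np.uint8))
for i in np.argsort(-stt[1:,4])[:3]+1: print(stt[i],cen[i],ray(m,*cen[i],.125))
E
```

```text
19.25 [ 0.4956 -0.048   0.1274] xyaw 14.42 j [ 0.29  0.31 -0.38  2.03  0.16  0.83 -1.49] f [ 0.09 -0.31  0.4 ] t [-0.048  0.009  0.016] gap -0.0003 0.0
tool delta mm [31.3  0.2  2.4]
[ 259  177   40   41 1229] [279.02441009 196.80634662] [ 0.52223713 -0.0413846   0.125     ]
```

>>> apply_moves(series="-1 5 0 0 0;-1 5 0 0 0;-1 5 0 0 0;-1 5 0 1 0;-1 5 0 1 0;-1 0 0 0 0")

```text
clock: 20.05
tool_pos: [0.5206, -0.0414, 0.1252]
orientation: [0.992, 0.126, -0.0, -0.0]
ft_force: [0.5, 0.5, -0.7]
finger_gap: 0.0003
grasp_force: 0.0
```

>>> apply_moves(series="-1 5 0 1 0;-1 3 0 0 0;-1 0 0 0 0")

```text
clock: 20.42
tool_pos: [0.5284, -0.0394, 0.1244]
orientation: [0.992, 0.126, 0.0, -0.0]
ft_force: [-0.0, 0.6, 0.2]
finger_gap: 0.0001
grasp_force: 0.0
```

>>> apply_moves(series="-1 3 0 0 0;-1 0 0 0 0")

```text
clock: 20.68
tool_pos: [0.5312, -0.0387, 0.1245]
orientation: [0.992, 0.126, 0.0, -0.0]
ft_force: [-0.2, 0.1, 0.6]
finger_gap: -0.0001
grasp_force: 0.0
```

>>> apply_moves(series="-1 3 0 0 0;-1 0 0 0 0")

```text
clock: 20.92
tool_pos: [0.5342, -0.038, 0.1244]
orientation: [0.992, 0.126, 0.0, -0.0]
ft_force: [-0.0, -0.5, 0.3]
finger_gap: -0.0003
grasp_force: 0.0
```

```bash
cat > ball.py <<'E'
from d import *
s,M=st([.526,-.0404,.125])
m=cams.camera_model("wrist");im=cams.read_camera("wrist")
cv2.imwrite("pics/w7.png",im[:,:,::-1])
R_=(im[:,:,0].astype(int)>110)&(im[:,:,1]<60)&(im[:,:,2]<60)
n,lab,stt,cen=cv2.connectedComponentsWithStats(R_.astype(np.uint8))
for i in np.argsort(-stt[1:,4])[:2]+1:
    p=ray(m,*cen[i],.122);print(stt[i],cen[i],p,"x'",(p[:2]-[.5258,-.0404])@[.969,.247])
E
python3 ball.py
```

```text
20.93 [ 0.5342 -0.038   0.1244] xyaw 14.44 j [ 0.26  0.37 -0.37  1.95  0.18  0.85 -1.53] f [-0.03 -0.49  0.26] t [-0.014 -0.022  0.013] gap -0.0003 0.0
tool delta mm [-8.5  0.3 -0.6]
[263 250   3   3   6] [263.83333333 251.        ] [ 0.5250312  -0.03074311  0.122     ] x' 0.001640285956650586
[294 250   2   1   2] [294.5 250. ] [ 0.53040203 -0.04895155  0.122     ] x' 0.0023471315595343166
```

```bash
python3 - <<'E'
from d import *
w=cv2.imread("pics/w7.png")
for c in ("side","top"):
    im=cams.read_camera(c);m=cams.camera_model(c);print(c,search_frame(c,"lever_tip")[:2])
    R_=(im[:,:,0].astype(int)>110)&(im[:,:,1]<70)&(im[:,:,2]<70)
    n,lab,stt,cen=cv2.connectedComponentsWithStats(R_.astype(np.uint8))
    for i in range(1,n):
        p=ray(m,*cen[i],.12)
        if stt[i][4]>5: print(stt[i],cen[i].round(1),p.round(3))
    if c=="side":
        k=proj(m,[.53,-.04,.12]).astype(int);b=cv2.resize(im[k[1]-40:k[1]+40,k[0]-40:k[0]+40,::-1],(400,400),interpolation=cv2.INTER_CUBIC)
cv2.imwrite("pics/w8.png",np.hstack([cv2.resize(w[60:300,160:400],(400,400)),b]))
E
```

```text
side []
[ 193    0  203   39 4661] [301.5  12.8] [ 0.86  -1.072  0.12 ]
[ 525    0   35  122 2328] [543.2  45.8] [-0.103 -1.168  0.12 ]
[ 362   26  107   89 5603] [425.6  74.4] [ 0.281 -0.813  0.12 ]
[526  46  12  35 145] [530.4  63.9] [-0.066 -1.02   0.12 ]
[427 116  43  45 811] [448.  145.5] [ 0.141 -0.456  0.12 ]
[310 144  39  17 421] [329.1 151.5] [ 0.478 -0.293  0.12 ]
[282 198  10  10  53] [286.2 202.4] [ 0.525 -0.047  0.12 ]
top []
[391 208  21  43 539] [400.5 229.4] [ 0.492 -0.364  0.12 ]
[463 330  45  58 551] [483.5 359.3] [ 0.124 -0.577  0.12 ]
```

View pics/w8.png

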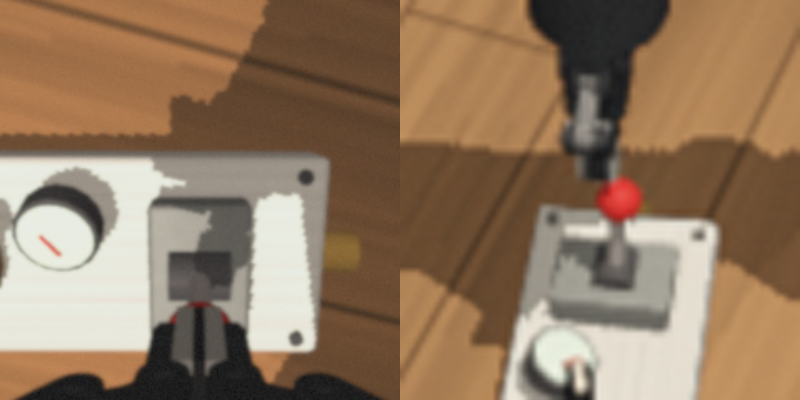

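The view shows the fingers have passed over the ball: it now sits under and behind the tips, and the lever is still about upright. Triangulating its true height.

```bash
python3 - <<'E'
from d import *
W=cams.camera_model("wrist");S=cams.camera_model("side")
def tri(L):
    A=np.zeros((3,3));b=np.zeros(3)
    for m,u in L:
        P=m["pose"];d=P[:3,:3]@[(u[0]-m["cx"])/m["fx"],(u[1]-m["cy"])/m["fy"],1];d/=np.linalg.norm(d)
        Q=np.eye(3)-np.outer(d,d);A+=Q;b+=Q@P[:3,3]
    return np.linalg.solve(A,b)
s,M=st()
# w6 camera: same orientation, tool moved
import copy
W6=copy.deepcopy(W);W6["pose"]=W["pose"].copy();W6["pose"][:3,3]+=np.array([.4956,-.048,.1274])-s['tool_pos']
p=tri([(W6,(279,196.8)),(S,(286.5,202.5))]);print(p,proj(W6,p),proj(S,p))
p=tri([(W6,(279,196.8)),(W,(279.4,261))]);print(p)
# initial ball: top (291.8,228), side (294.2,204.6)
T=cams.camera_model("top");print("init",tri([(T,(78+458/2.142,94+287/2.142)),(S,(100+416/2.142,100+224/2.142))]))
for z in(.1,.11,.12,.127):print(z,ray(W6,279,196.8,z).round(4),ray(S,286.5,202.5,z).round(4))
E
```

```text
21.18 [ 0.5338 -0.038   0.1244] xyaw 14.44 j [ 0.26  0.37 -0.37  1.95  0.18  0.85 -1.53] f [-0.61  0.21  0.59] t [ 0.042  0.021 -0.016] gap 0.0001 0.0
[ 0.52222921 -0.04145731  0.12642429] [279.20105204 197.32778237] [286.38954562 202.53710042]
[ 0.52242243 -0.04134577  0.12599471]
init [ 0.50067969 -0.04706835  0.12088762]
0.1 [ 0.5165 -0.0428  0.1   ] [ 0.5303 -0.0632  0.1   ]
0.11 [ 0.5188 -0.0422  0.11  ] [ 0.5272 -0.0551  0.11  ]
0.12 [ 0.521  -0.0416  0.12  ] [ 0.524  -0.0469  0.12  ]
0.127 [ 0.5226 -0.0412  0.127 ] [ 0.5218 -0.0412  0.127 ]
```

The ball is confirmed at (0.522, -0.041, 0.126), with the lever upright. The shut tips therefore end higher than the nominal TCP, so I retreat, come in lower at TCP z of about 0.085 (still above the 65 mm block) and push again.

>>> apply_moves(series="-1 0 0 -12 0;-1 -14 0 -6 0;-1 -14 0 0 0;-1 -14 0 0 0;-1 -13 0 0 0;-1 0 0 15 0;-1 0 0 15 0;-1 0 0 15 0;-1 0 0 12 0;-1 0 0 0 0")

```text
clock: 22.42
tool_pos: [0.4799, -0.0515, 0.0841]
orientation: [0.992, 0.126, -0.001, -0.0]
ft_force: [0.1, 0.5, -0.1]
finger_gap: -0.0001
grasp_force: 0.0
```

>>> apply_moves(series="-1 5 0 0 0;-1 5 0 0 0;-1 5 0 0 0;-1 0 0 0 0")

```text
clock: 22.92
tool_pos: [0.4959, -0.0479, 0.0857]
orientation: [0.992, 0.126, 0.0, 0.0]
ft_force: [-0.2, -0.0, -0.8]
finger_gap: 0.0001
grasp_force: 0.0
```

```bash
python3 ball.py
```

```text
22.93 [ 0.4959 -0.0479  0.0857] xyaw 14.44 j [ 0.27  0.38 -0.36  2.06  0.19  0.74 -1.53] f [-0.15 -0.03 -0.77] t [ 0.013 -0.022  0.025] gap 0.0001 0.0
tool delta mm [ 31.1   0.3 -39.3]
[ 252  192   56   56 2402] [279.5378851  219.43130724] [ 0.52091867 -0.04177487  0.122     ] x' -0.005069598972126815
```

>>> apply_moves(series="-1 5 0 0 0;-1 5 0 0 0;-1 5 0 0 0;-1 0 0 0 0")

```text
clock: 23.48
tool_pos: [0.5103, -0.0441, 0.0854]
orientation: [0.992, 0.126, 0.0, -0.0]
ft_force: [-0.0, 0.1, 0.3]
finger_gap: 0.0001
grasp_force: 0.0
```

```bash
python3 ball.py
```

```text
23.48 [ 0.5103 -0.0441  0.0854] xyaw 14.45 j [ 0.26  0.4  -0.36  2.03  0.2   0.75 -1.54] f [-0.05  0.14  0.34] t [-0.023 -0.012  0.023] gap 0.0001 0.0
tool delta mm [ 16.2   0.4 -39.6]
[ 253  200   54   55 2346] [279.65984655 227.33248082] [ 0.53171452 -0.03902399  0.122     ] x' 0.006071047005034699
```

The ball now moves with the tool. I keep pushing and watch the force.

>>> apply_moves(series="-1 5 0 0 0;-1 5 0 0 0;-1 5 0 0 0;-1 0 0 0 0")

```text
clock: 24.02
tool_pos: [0.5248, -0.0403, 0.0854]
orientation: [0.992, 0.126, 0.0, -0.0]
ft_force: [-0.9, -1.0, 1.3]
finger_gap: 0.0004
grasp_force: 0.0
```

>>> apply_moves(series="-1 4 0 0 0;-1 4 0 0 0;-1 0 0 0 0")

```text
clock: 24.4
tool_pos: [0.5322, -0.0385, 0.0854]
orientation: [0.992, 0.126, 0.0, -0.0]
ft_force: [-0.9, -0.1, -0.3]
finger_gap: -0.0003
grasp_force: 0.3
```

```bash
python3 ball.py
```

```text
24.4 [ 0.5322 -0.0385  0.0854] xyaw 14.44 j [ 0.24  0.43 -0.35  1.98  0.21  0.77 -1.55] f [-0.88 -0.07 -0.3 ] t [0.003 0.122 0.023] gap -0.0003 0.3
tool delta mm [ -6.5   0.3 -39.6]
[ 254  197   53   52 2138] [279.72918616 222.86950421] [ 0.55581391 -0.03290873  0.122     ] x' 0.03093381786005568
```

>>> apply_moves(series="-1 2 0 0 0;-1 0 0 0 0")

```text
clock: 24.7
tool_pos: [0.5324, -0.0384, 0.0853]
orientation: [0.992, 0.126, -0.002, 0.0]
ft_force: [-4.8, -1.5, 4.0]
finger_gap: 0.0002
grasp_force: 2.8
```

>>> apply_moves(series="-1 2 0 0 0;-1 0 0 0 0")

```text
clock: 24.95
tool_pos: [0.5325, -0.0385, 0.0849]
orientation: [0.992, 0.125, -0.003, 0.0]
ft_force: [-9.5, -1.9, 7.0]
finger_gap: -0.0001
grasp_force: 5.1
```

The lever is at its end stop: the force rises with no further movement. I retreat backwards, then up.

>>> apply_moves(series="-1 -6 0 0 0;-1 -12 0 0 0;-1 -15 0 0 0;-1 -15 0 0 0;-1 -15 0 0 0;-1 0 0 -30 0;-1 0 0 -40 0;-1 0 0 -40 0;-1 0 0 0 0")

```text
clock: 26.08
tool_pos: [0.4765, -0.0535, 0.1984]
orientation: [0.992, 0.125, 0.003, 0.001]
ft_force: [1.0, 0.7, -0.5]
finger_gap: -0.0002
grasp_force: 0.0
```

```bash
python3 ball.py; python3 - <<'E'
from d import *
m=cams.camera_model("wrist");im=cams.read_camera("wrist")
# knob white-line direction
hsv=(im.min(2)>150).astype(np.uint8)
a=np.radians(-62);o=[.4922,.0914]
for ang in (-38,-50,-62,-74,-86):
    t=np.radians(ang)
    print(ang,[int(im[tuple(proj(m,[o[0]+r*np.cos(t),o[1]+r*np.sin(t),.125]).round().astype(int)[::-1])].mean()) for r in (-.02,-.015,-.01,-.005,.005,.01,.015,.02)])
for n in ("tape","polisher","spraycan"):
    cams.read_camera("top");print(n,search_frame("top",n)[:1])
E
```

```text
26.07 [ 0.4765 -0.0535  0.1984] xyaw 14.41 j [ 0.34  0.19 -0.4   2.    0.09  0.96 -1.42] f [ 0.99  0.67 -0.49] t [ 0.031  0.005 -0.   ] gap -0.0002 0.0
tool delta mm [50.7 -0.6 73.7]
[ 519  184   41  107 2336] [545.98886986 249.56464041] [ 0.49892721 -0.29338445  0.122     ] x' -0.08852689862635674
[264  93  30  33 686] [278.77259475 109.18221574] [ 0.5547564  -0.03355666  0.122     ] x' 0.029749061447794746
-38 [97, 42, 46, 48, 114, 31, 23, 33]
-50 [42, 46, 47, 46, 193, 154, 56, 36]
-62 [50, 41, 46, 49, 225, 225, 226, 225]
-74 [65, 39, 46, 43, 227, 224, 187, 139]
-86 [159, 98, 38, 43, 224, 152, 45, 27]
tape [{'location': [159.6, 242.7], 'conf': 0.77}]
polisher [{'location': [392.1, 190.7], 'conf': 0.71}]
spraycan [{'location': [167.6, 162.3], 'conf': 0.71}]
```

```bash
python3 -c "
from bench import job_done;print(job_done())"
```

```text
the job is handed in; nothing more can be done
None
```

I turned the knob to its stop, which I felt two clicks clockwise at about 0.2 N m, and backed it off three clicks. I then pushed the lever fully over to its open stop (the first push slipped over the ball), left the tape, can and polisher where they were, and handed the job in at about 26 s.

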